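Lock the sliding length stop with its hidden-hole pin

TASK

Set the length stop for cutting: take the red T-handle locking pin out of its wooden rest, put it into the hole in the middle of the sliding stop, and with the pin pressed only lightly slide the stop on past the red mark on its base until you feel the pin drop into the hole hidden underneath. Push it fully home, turn the handle until its ends sit under the two yellow keepers, and let go. Be gentle with the pin throughout, and leave the tools and wood lying around undisturbed.

Things in the scene. Friction and masses are not known exactly. Their poses are not given: they have to be found in the camera images.
- lock_pin: loose steel locking pin, 90 g, upright in the wooden rest at the start. Origin on its axis at the underside of its shoulder (22 mm disc, 4 mm high; seats on the bush). z up along the axis, y along the T bar. Below the origin: 12 mm shank, 37.5 mm long, its last 5 mm tapering to a flat 10 mm nose.
- pin_handle (a point): middle of the pin's red T bar, 19 mm above the pin's origin. The bar is 76 mm long (pin's y), 10 mm thick (x) and 14 mm high; pinch it across its 10 mm here.
- pin_tip (a point): centre of the flat nose of the pin, on its axis, 37.5 mm below the pin's origin.
- stop_base: fixed grey base of the length stop, foot plate 108 x 320 mm, end blocks 36 mm high. Origin: centre of its underside; y runs along the slide, z up. A solid brass bar is hidden under the slide, its top 22 mm above the bench (24 mm below the bush mouth). More than 30 N between the pin and any part of the stop damages the fit.
- station_mark (a point): small red mark on the edge of the base: feel for the hole from here on. The brass bar's only hole (14 mm wide, 16 mm deep, on the slide's centre line) lies somewhere 6 to 50 mm past this mark in the base's +y direction; exactly where cannot be seen or measured. Only there can the pin go home.
- stop_slide (a joint): position (m) of the aluminium sliding stop (94 x 164 mm, plate top 38 mm above the bench, stop arm at its -y end) along the base's y; 0 = bush level with the red mark, travel -0.030 to 0.054, starts between -0.022 and -0.008. About 2 N of friction holds it; the pin standing in the bush drags it along.
- bush (a point): centre of the mouth of the bush, a straight 15 mm hole in the 38 mm square steel block in the middle of the slide, 46 mm above the bench; moves with the slide, axes as the base's.
- keeper (a point): middle of the underside of the yellow keeper's lip on the +y side, 29.5 mm above the bush mouth; its twin is on the -y side. Each stands 28 to 46 mm from the bush along y and is 18 mm wide; tops 34.5 mm above the bush mouth. The T bar must point 40 degrees or more away from y while it goes down, and passes under the lips only when the pin is home.
- rest_hole (a point): mouth of the 14 mm hole, 40 mm deep, in which the pin stands, in the fixed wooden rest: 56 x 120 mm, 46 mm high; this hole is 30 mm from its middle.
- tape_measure: yellow tape measure, 36 x 90 x 64 mm, lying on the bench; origin under its centre, long side along its y; not to be disturbed.
- pencil: red carpenter's pencil, 7 x 172 mm, lying on the bench; origin under its centre, long side along its y; not to be disturbed.
- offcut_a: pine offcut, 45 x 140 x 22 mm, lying on the bench; origin under its centre, long side along its y; not to be disturbed.

How it is judged (in metres and radians):
On the way, in this order (a step that is already met when the one before it is completed fails the run):
1. the pin stands in the bush of the slide, its nose at least 12 mm below the mouth (z of pin_tip in the frame of bush below -0.012 m and horizontal distance between pin_tip and bush below 0.004 m), for 0.2 s.
2. the pin has dropped into the hidden hole and is fully home, shoulder on the bush (z of lock_pin in the frame of bush below 0.0025 m and horizontal distance between lock_pin and bush below 0.003 m), for 0.2 s.
At the end, for the whole second after the job is handed in: the pin is home in the hidden hole (shoulder within 2.5 mm of the bush mouth, axis within 3 mm of it), the T bar lies under the keepers (within 0.3 rad of the slide direction), and the pin is released and at rest (all of step 2 and angle between the y axis of lock_pin and the y axis of bush, either way round below 0.3 rad and linear speed of lock_pin below 0.02 m/s and contact force between lock_pin and the fingers below 0.1 N); the robot touches nothing.
It fails at once if the pin is forced: more than 30 N between the pin and the length stop (contact force between lock_pin and stop_base above 30 N).
It fails at once if the tape measure is disturbed (moved more than 20 mm) (distance of tape_measure from where it was at the start of the episode above 0.02 m).
It fails at once if the pencil is disturbed (moved more than 20 mm) (distance of pencil from where it was at the start of the episode above 0.02 m).
It fails at once if the pine offcut is disturbed (moved more than 20 mm) (distance of offcut_a from where it was at the start of the episode above 0.02 m).
It also fails if it takes over 56 s, if anything falls off the work surface, if the arm or the gripper's body presses on something with over 40 N, if the wrist force passes 120 N, or if a joint passes its speed limit or range.

ROBOT

A 6-joint arm with a two-finger parallel gripper is mounted at the origin on a cart in front of the work surface, level with it; the furniture and walls round the work are solid. World frame = base frame: x ahead of the robot, y to its left, z up, the work surface at z = 0. Lengths are in m, angles in degrees, forces in N, time in s.
With the tool pointing down it reaches from about 0.325 to 0.9 m from the base axis. Payload 3.5 kg.
Tool frame: the origin (TCP) lies midway between the tips of the shut fingers; the grasp point (between the pads) lies 19 mm behind it; z points along the fingers, y is the line along which they close (so a half turn about z gives the same grasp; the last joint's range is limited). The gripper opens to 85 mm and grips with 20 to 120 N. Pads are 22 mm wide; open, the fingers measure 114 mm over their backs; the gripper's body (76 mm by 85 mm) begins 54 mm behind the grasp point. The pads swing forward as they close: fully open they stand 13 mm farther back than shut.
Start: joints at [-75.94, 15.837, -1.513, 72.651, 0, 84.076], TCP at [0.214, -0.587, 0.231] pointing down, gripper open.
Joint ranges: [-178.77, 178.77], [-48.84, 107.48], [-61.69, 71.31], [-111.58, 123.2], [-90, 87.43], [-180, 180]. Speed limits (degrees/s): [147.25, 147.25, 180, 180, 180, 180].

INTERFACE

Orientations are given as [roll, pitch, yaw] about the fixed x, y, z axes, in that order (R = Rz(yaw) Ry(pitch) Rx(roll)).
In Python, from rig import bot gives the robot as it stands. The module is installed in compiled form; this text tells all that it offers.
- The arm moves only by the tool send_rows, never from a script. Its argument "deltas" is a list of rows, each a list of 6 numbers: the shift along the tool's x, y, z in cm, then the turn, a rotation vector about the tool's x, y, z in rad. In form: [[tx, ty, tz, rx, ry, rz], ...]. A call has exactly 10 rows; each row is the pose to reach, as a shift and turn from the pose commanded when the call began, along the tool's axes at that moment; what a row does not reach only later rows make up. A row lasts 1/10 s, in which the tool goes at most 50 mm and 8.59 degrees, less where a joint would pass 70% of its speed; a pose out of reach is approached as far as the arm can. A call with a gripper value outside its range is refused whole. "gripper" is the opening, from 0 (shut) to 1 (fully open), set as the call begins (left out, the last holds). The fingers move at their own pace and stop on an object; "grip_force" is the grip in N (left out, the last holds). Time passes only in rows, so rows that repeat a pose let the fingers close, or fill a call up. It gives the time, the measured TCP pose, the force, the opening and the grip force at its end, in the units of the state.
- bot.state(): the state, without advancing time (a new reading comes with each control period).
- bot.get_image(name): name is "scene" or "top" or "wrist"; returns a dict with "frame" (420x560x3 uint8, red, green, blue), "vertical_fov" (degrees; the focal length in pixels is half the picture's height over the tangent of half this angle, whatever the lens; pixels are square), "cx", "cy" (the principal point, pixels), "dist_coeffs" ([k1, k2, p1, p2, k3] as OpenCV has them; the pictures are not rectified), "T" (4x4, takes a point from camera to world coordinates). Camera axes: x right, y down, z forward; pixel columns grow to the right and rows downward; lengths in m; the calibration is good to about 2 mm. A picture is of the moment at which its call begins. There is no depth.
- bot.hand_in(): hands the job in; it is judged then, once.
Trained networks look in the newest picture that a camera, given by its name, has taken for a name from the list of things; names that differ only in an ending like _2 or _b are one class to them, and where a whole thing is asked for, a point or a joint stands for the part that bears it (a point fixed in the world has none). Each returns a list of dicts, best first, with "conf" (0 to 1); they miss things now and then, are a little off and sometimes report something else, mostly with a low value. They report only what shows in the picture. A call takes as long as a camera call.
- bot.boxes_of(label, camera): "at" ([x, y, z] in m, in world coordinates, good to about 4 mm: the middle of the surface that is visible of it).
- bot.trace(label, camera): "pixels" (420x560 bool, what is visible of it).
The state is a dict: "t": time; "joints": joint angles; "joint_velocities": joint speeds; "effort": joint torques, N m; "tool_pos": TCP position; "tcp_rot": TCP orientation; "ft_force": force on the tool from outside, world axes, zero at the start; "torque": the same for the moment, N m; "grip_width": finger opening in m; "grip_force": force on a finger pad.
Only numpy, scipy, OpenCV 4.12 (cv2) and the standard library are available. Lean on these libraries where they do the work, as an engineer would, in place of code of your own. Each camera call takes 0.05 s, during which the arm holds its last target. There are 200 camera calls.

## Working session

There is one attempt and no reset: what is moved stays moved. The work goes in short steps, Python scripts to look and compute and a tool call to move; the robot and the scene stay as the last step left them, time stands still between calls to the robot, and variables do not carry over. Pictures are saved under pics/ and viewed, at most 13 in all, crops included, and the job is handed in when it is done.

Besides the shell and the picture viewer there is one more tool, called after "Request:" by a JSON object that holds its "op" and its "data". send_rows: Moves the arm, as the interface text tells. Its arguments: {"type":"object","properties":{"deltas":{"type":"array","items":{"type":"array","items":{"type":"number"}}},"gripper":{"type":"number"},"grip_force":{"type":"number"}},"required":["deltas"]}

```bash
mkdir -p pics; cat > h.py <<'E'
from rig import bot
import numpy as np, cv2
from scipy.spatial.transform import Rotation as R
def img(n,f=None):
    d=bot.get_image(n)
    if f: cv2.imwrite('pics/'+f,cv2.cvtColor(d['frame'],cv2.COLOR_RGB2BGR))
    return d
def K(d):
    f=d['frame'].shape[0]/2/np.tan(np.radians(d['vertical_fov'])/2)
    return np.array([[f,0,d['cx']],[0,f,d['cy']],[0,0,1]])
def ray(d,px):
    u=cv2.undistortPoints(np.array([[px]],float),K(d),np.array(d['dist_coeffs'],float))[0,0]
    T=np.array(d['T']); v=T[:3,:3]@np.array([u[0],u[1],1]); return T[:3,3],v/np.linalg.norm(v)
def atz(d,px,z):
    o,v=ray(d,px); return o+v*(z-o[2])/v[2]
def proj(d,P):
    T=np.linalg.inv(np.array(d['T'])); P=np.atleast_2d(P)
    return cv2.projectPoints(P.astype(float),cv2.Rodrigues(T[:3,:3])[0],T[:3,3],K(d),np.array(d['dist_coeffs'],float))[0][:,0]
def tri(rs):
    A=sum(np.eye(3)-np.outer(v,v) for o,v in rs); b=sum((np.eye(3)-np.outer(v,v))@o for o,v in rs)
    return np.linalg.solve(A,b)
E
python3 - <<'E'
from h import *
np.set_printoptions(precision=4,suppress=True)
ims=[]
for n in ['scene','top','wrist']:
    d=img(n,n+'0.png'); print(n,d['vertical_fov'],np.array(d['T'])[:3,3])
    for l in ['lock_pin','pin_handle','stop_base','station_mark','stop_slide','bush','keeper','rest_hole','tape_measure','pencil','offcut_a']:
        r=bot.boxes_of(l,n); print(' ',l,[(np.round(x['at'],4).tolist(),round(x['conf'],2)) for x in r[:3]])
print(bot.state())
E
```

```text
scene 55.39858678590915 [ 0.0336 -0.8411  0.5945]
  lock_pin []
  pin_handle [([0.3439, -0.333, 0.0057], 0.73)]
  stop_base [([0.508, -0.3559, 0.0367], 0.81)]
  station_mark [([0.5095, -0.3585, 0.034], 0.7)]
  stop_slide [([0.5154, -0.3542, 0.0362], 0.86)]
  bush [([0.5134, -0.3492, 0.0394], 0.93)]
  keeper [([0.5145, -0.35, 0.0362], 0.91)]
  rest_hole []
  tape_measure [([0.5134, -0.3513, 0.0354], 0.37)]
  pencil [([0.3457, -0.3297, 0.005], 0.46)]
  offcut_a [([0.4818, -0.5602, 0.0244], 0.97)]
top 48.538539966116694 [ 0.2688 -0.2824  1.0845]
  lock_pin [([0.5329, -0.0603, 0.0698], 0.57)]
  pin_handle [([0.4954, -0.3103, 0.031], 0.7), ([0.5341, -0.058, 0.0714], 0.58), ([0.4924, -0.3146, 0.036], 0.55)]
  stop_base [([0.4929, -0.3089, 0.038], 0.66), ([0.3807, -0.2892, 0.0063], 0.41)]
  station_mark [([0.4941, -0.3095, 0.0346], 0.58)]
  stop_slide [([0.4975, -0.3155, 0.0365], 0.96)]
  bush [([0.4933, -0.3144, 0.0358], 0.74)]
  keeper [([0.4905, -0.3166, 0.0357], 0.77)]
  rest_hole [([0.5395, -0.0274, 0.0459], 0.74)]
  tape_measure [([0.4181, -0.1757, 0.0565], 0.91)]
  pencil [([0.3791, -0.288, 0.0092], 0.68)]
  offcut_a [([0.4865, -0.5498, 0.0219], 0.82)]
wrist 65.84643994722701 [ 0.2912 -0.5578  0.3733]
  lock_pin []
  pin_handle []
  stop_base []
  station_mark []
  stop_slide []
  bush []
  keeper []
  rest_hole []
  tape_measure []
  pencil []
  offcut_a []
{'t': 1.8, 'joints': array([-75.9398,  15.8377,  -1.5109,  72.6495,   0.0007,  84.0756]), 'joint_velocities': array([ 0.0329, -0.0045, -0.0508,  0.0189,  0.0503, -0.117 ]), 'effort': array([  0.0001, -44.548 ,  29.5555,   0.001 ,  -0.0001,   0.    ]), 'tool_pos': array([ 0.2136, -0.5874,  0.2313]), 'tcp_rot': array([179.998 ,  -0.0005,  19.9846]), 'ft_force': array([-0.2061, -0.2834, -0.3434]), 'torque': array([0.0041, 0.0233, 0.0024]), 'grip_force': 0.0, 'grip_width': 0.08542929729845429}
```

View pics/scene0.png

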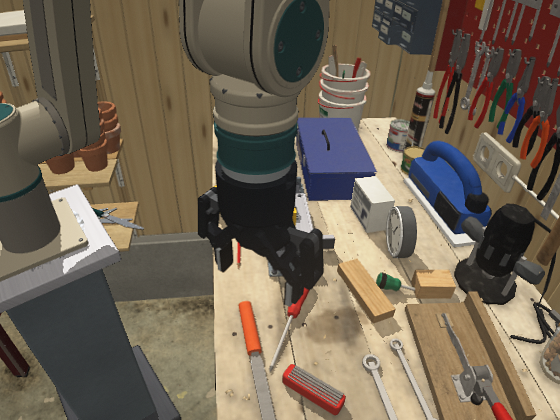

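View pics/top0.png

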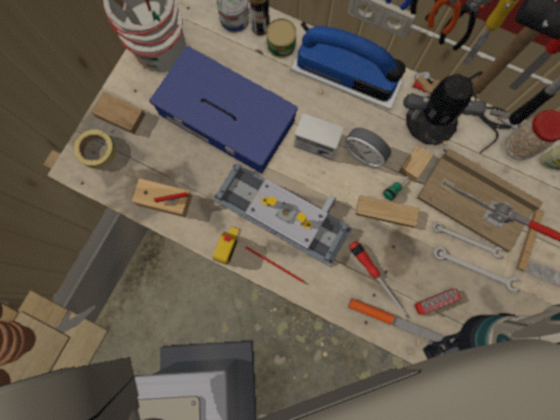

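Scene: the arm hides most of it. Top: the rest is at about (160,198) with the red handle at (172,197), the stop at (285,212), the tape at (228,245) and the pencil at (275,265). I'm moving the wrist camera above the stop.

Request:
{"op": "send_rows", "data": {"deltas": [[3.5,-2,-1,0,0,0],[7,-4,-2,0,0,0],[10.5,-6,-3,0,0,0],[14,-8,-4,0,0,0],[17.5,-10,-5,0,0,0],[21,-12,-6,0,0,0],[24.5,-14,-7,0,0,0],[27.5,-15.7,-7,0,0,0],[27.5,-15.7,-7,0,0,0],[27.5,-15.7,-7,0,0,0]], "gripper": 1}}

```text
t: 2.8
tool_pos: [0.4187, -0.3454, 0.3014]
tcp_rot: [180.0, 0.0, 20.1]
ft_force: [-0.6, -0.1, -0.8]
grip_width: 0.0856
grip_force: 0.0
```

```bash
python3 - <<'E'
from h import *
np.set_printoptions(precision=4,suppress=True)
d=img('wrist','w1.png'); print(np.array(d['T']),bot.state()['tool_pos'],bot.state()['tcp_rot'])
for l in ['stop_base','station_mark','stop_slide','bush','keeper','pin_handle','tape_measure','pencil','offcut_a']:
    r=bot.boxes_of(l,'wrist'); print(' ',l,[(np.round(x['at'],4).tolist(),round(x['conf'],2)) for x in r[:3]])
d=img('top'); c=cv2.cvtColor(d['frame'],cv2.COLOR_RGB2BGR)[150:300,110:370]
cv2.imwrite('pics/top1.png',cv2.resize(c,None,fx=3,fy=3,interpolation=cv2.INTER_CUBIC))
E
```

```text
[[ 0.3427 -0.8891 -0.3035  0.4963]
 [-0.9395 -0.3248 -0.1094 -0.3155]
 [-0.0013  0.3226 -0.9465  0.4433]
 [ 0.      0.      0.      1.    ]] [ 0.4183 -0.3459  0.3012] [179.9906   0.0242  20.0067]
  stop_base []
  station_mark [([0.5014, -0.3009, 0.0349], 0.89)]
  stop_slide [([0.4976, -0.3175, 0.0415], 0.91)]
  bush [([0.4954, -0.3137, 0.0336], 0.85)]
  keeper [([0.4953, -0.3134, 0.0395], 0.76)]
  pin_handle [([0.501, -0.3006, 0.0407], 0.39)]
  tape_measure [([0.4263, -0.1816, 0.0598], 0.57)]
  pencil [([0.3833, -0.2803, 0.001], 0.9)]
  offcut_a [([0.4852, -0.5443, 0.0226], 0.86)]
```

View pics/w1.png

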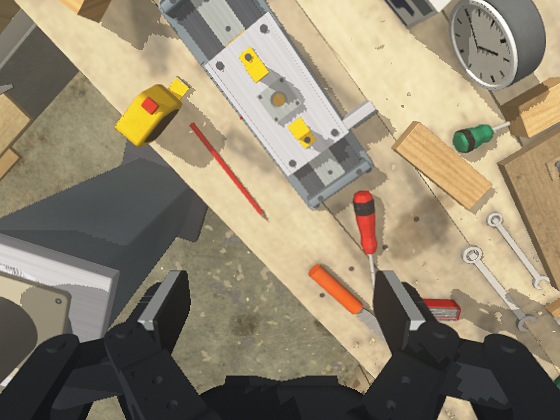

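Wrist: bush hole at about (279,99), yellow keepers at (256,65) and (300,132), and the stop arm (the -y end) at lower right (358,115), so +y points to the upper left. Next is a closer second view.

Request:
{"op": "send_rows", "data": {"deltas": [[1.5,0,2,0,0,0],[3,0,4,0,0,0],[4.5,0,6,0,0,0],[6,0,8,0,0,0],[6,0,8,0,0,0],[6,0,8,0,0,0],[6,0,8,0,0,0],[6,0,8,0,0,0],[6,0,8,0,0,0],[6,0,8,0,0,0]]}}

```text
t: 4.35
tool_pos: [0.4748, -0.3257, 0.222]
tcp_rot: [179.9, -0.0, 20.0]
ft_force: [-0.9, -0.3, -0.1]
grip_width: 0.0852
grip_force: 0.0
```

```bash
python3 - <<'E'
from h import *
import pickle
d=img('wrist','w2.png'); pickle.dump(d,open('w2.pkl','wb'))
E
```

```text
(no output)
```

View pics/w2.png

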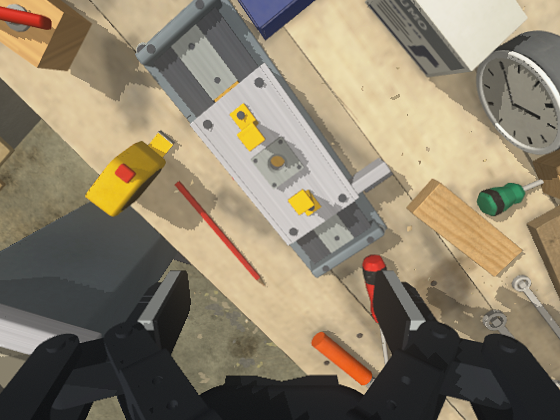

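Wrist, closer: bush hole at about (278,161), plate corners at about (191,121), (268,66), (357,198) and (290,243), and the pin's handle just showing at top left (30,18). Moving on to view the pin.

Request:
{"op": "send_rows", "data": {"deltas": [[1.5,-3,-1,0,0,0],[3,-6,-2,0,0,0],[4.5,-9,-3,0,0,0],[6,-12,-3,0,0,0],[7.5,-15,-3,0,0,0],[9,-18,-3,0,0,0],[10.5,-21,-3,0,0,0],[11.6,-23,-3,0,0,0],[11.6,-23,-3,0,0,0],[11.6,-23,-3,0,0,0]]}}

```text
t: 5.4
tool_pos: [0.5052, -0.0695, 0.2515]
tcp_rot: [180.0, -0.0, 20.0]
ft_force: [-0.2, 0.3, -0.9]
grip_width: 0.0855
grip_force: 0.0
```

```bash
python3 - <<'E'
from h import *
import pickle
np.set_printoptions(precision=4,suppress=True)
d=img('wrist','w3.png'); pickle.dump(d,open('w3.pkl','wb'))
for l in ['lock_pin','pin_handle','rest_hole']:
    r=bot.boxes_of(l,'wrist'); print(' ',l,[(np.round(x['at'],4).tolist(),round(x['conf'],2)) for x in r[:3]])
w=pickle.load(open('w2.pkl','rb'))
for p,z in [((191,121),.038),((268,66),.038),((357,198),.038),((290,243),.038),((278,161),.046),((240,117),.08),((300,202),.08)]: print(p,atz(w,p,z))
c=cv2.cvtColor(w['frame'],cv2.COLOR_RGB2BGR)[50:260,180:380]
a=cv2.resize(c,None,fx=2.8,fy=2.8,interpolation=cv2.INTER_CUBIC)
cv2.imwrite('pics/c23.png',a)
E
```

```text
lock_pin [([0.5368, -0.0572, 0.0686], 0.84)]
  pin_handle [([0.5415, -0.0539, 0.0694], 0.76), ([0.554, -0.0201, 0.0425], 0.2)]
  rest_hole [([0.5508, -0.0198, 0.0453], 0.7)]
(191, 121) [ 0.5014 -0.2205  0.038 ]
(268, 66) [ 0.5738 -0.275   0.038 ]
(357, 198) [ 0.4846 -0.4053  0.038 ]
(290, 243) [ 0.4118 -0.3571  0.038 ]
(278, 161) [ 0.4946 -0.3134  0.046 ]
(240, 117) [ 0.5252 -0.2686  0.08  ]
(300, 202) [ 0.4719 -0.3434  0.08  ]
```

View pics/w3.png

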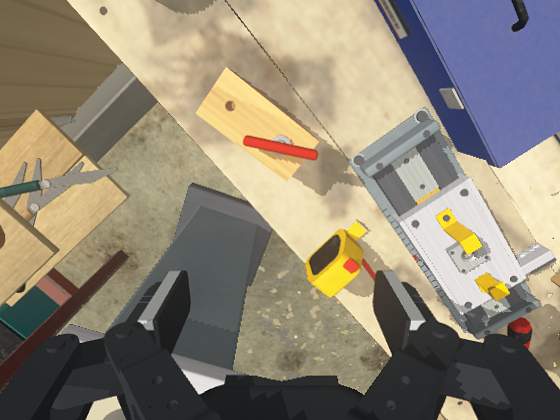

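View pics/c23.png

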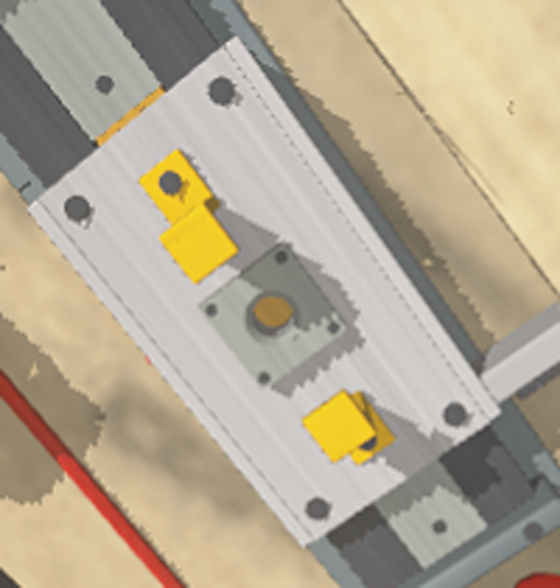

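w3: red bar from (243,141) to (318,155), with the empty second rest hole at (230,105). Crop: bush centre at (272,313), i.e. w2 pixel (277.1,161.8), and the red mark at (148,360), i.e. (232.9,178.6).

```bash
cat >> h.py <<'E'
def redbar(d,box):
    x0,y0,x1,y1=box; hsv=cv2.cvtColor(d['frame'],cv2.COLOR_RGB2HSV)
    m=((hsv[...,0]<6)|(hsv[...,0]>173))&(hsv[...,1]>150)&(hsv[...,2]>70)
    k=np.zeros_like(m); k[y0:y1,x0:x1]=m[y0:y1,x0:x1]
    n,l,s,c=cv2.connectedComponentsWithStats(k.astype(np.uint8)); i=1+np.argmax(s[1:,4])
    ys,xs=np.nonzero(l==i); P=np.c_[xs,ys].astype(float); return P
def ends(P):
    (c,sz,a)=cv2.minAreaRect(P.astype(np.float32)); b=cv2.boxPoints((c,sz,a))
    i=sorted([(np.linalg.norm(b[k]-b[(k+1)%4]),k) for k in range(4)])[:2]
    return [(b[k]+b[(k+1)%4])/2 for _,k in i],c,sz
E
python3 - <<'E'
from h import *
import pickle
np.set_printoptions(precision=4,suppress=True)
w=pickle.load(open('w2.pkl','rb'))
C=np.array([atz(w,p,.038)[:2] for p in [(191.4,123.9),(264.6,63.6),(358.6,197.1),(290,245.7)]])
L=lambda i,j:(np.linalg.norm(C[i]-C[j]),np.degrees(np.arctan2(*(C[i]-C[j])[::-1])))
print('plate',C.mean(0),L(0,3),L(1,2),L(0,1),L(3,2))
print('bush',atz(w,(277.1,161.8),.046),'mark',atz(w,(232.9,178.6),.008))
w1=cv2.cvtColor(cv2.imread('pics/w1.png'),cv2.COLOR_BGR2RGB)
d=pickle.load(open('w3.pkl','rb'))
e,c,sz=ends(redbar(d,(220,120,340,175))); print('bar px',e,c,sz)
A=[atz(d,p,.069) for p in e]; print(A,(A[0]+A[1])/2,np.linalg.norm(A[0]-A[1]),np.degrees(np.arctan2(*(A[0]-A[1])[:2][::-1])))
t=bot.get_image('top'); e,c,sz=ends(redbar(t,(145,185,195,210))); print('top',e,c,sz)
B=[atz(t,p,.069) for p in e]; print((B[0]+B[1])/2,np.linalg.norm(B[0]-B[1]),np.degrees(np.arctan2(*(B[0]-B[1])[:2][::-1])))
for q in [c]: print('tri',tri([ray(t,q),ray(d,(np.array(ends(redbar(d,(220,120,340,175)))[1])))]))
E
```

```text
plate [ 0.4921 -0.3144] (np.float64(0.16361179143218307), np.float64(56.58535503694131)) (np.float64(0.1615460874974906), np.float64(56.72775162050007)) (np.float64(0.09069851635863656), np.float64(146.73927939138224)) (np.float64(0.09112895637112794), np.float64(148.03779756652875))
bush [ 0.4936 -0.3128  0.046 ] mark [ 0.4516 -0.2744  0.008 ]
bar px [array([243.3219, 139.4976], dtype=float32), array([316.7366, 155.2293], dtype=float32)] (280.0292663574219, 147.36341857910156) (75.08126831054688, 9.91771125793457)
[array([ 0.5322, -0.0179,  0.069 ]), array([ 0.5426, -0.0919,  0.069 ])] [ 0.5374 -0.0549  0.069 ] 0.07470877243152269 97.95856912285737
top [array([186.7736, 193.7924], dtype=float32), array([154.9547, 199.7585], dtype=float32)] (170.86415100097656, 196.7754669189453) (3.5629117488861084, 32.37335205078125)
[ 0.5359 -0.0568  0.069 ] 0.07210035867795124 -82.16325805544113
tri [ 0.5369 -0.0553  0.0641]
```

Request:
{"op": "send_rows", "data": {"deltas": [[0.4,0,0.5,0,0,-0.14],[0.8,0,1,0,0,-0.28],[1.2,0,1.5,0,0,-0.42],[1.6,0,2,0,0,-0.56],[2,0,2.5,0,0,-0.7],[2.4,0,3,0,0,-0.84],[2.8,0,3.5,0,0,-0.98],[3.2,-0.1,4,0,0,-1.12],[3.5,-0.3,4.5,0,0,-1.26],[3.5,-0.3,5,0,0,-1.36]], "grip_force": 20}}

```text
t: 6.65
tool_pos: [0.5373, -0.0553, 0.201]
tcp_rot: [180.0, -0.0, 98.1]
ft_force: [-0.6, 0.7, 0.1]
grip_width: 0.0856
grip_force: 0.0
```

```bash
python3 - <<'E'
from h import *
import pickle
np.set_printoptions(precision=4,suppress=True)
d=img('wrist','w4.png'); pickle.dump(d,open('w4.pkl','wb')); s=bot.state()
print(s['tool_pos'],s['tcp_rot'],s['joints'])
for l in ['lock_pin','pin_handle']:
    r=bot.boxes_of(l,'wrist'); print(' ',l,[(np.round(x['at'],4).tolist(),round(x['conf'],2)) for x in r[:3]])
m=bot.trace('pin_handle','wrist')
if m:
    ys,xs=np.nonzero(m[0]['pixels']); print('trace',xs.min(),xs.max(),ys.min(),ys.max())
    box=(max(xs.min()-15,0),max(ys.min()-15,0),xs.max()+15,ys.max()+15)
    e,c,sz=ends(redbar(d,box)); print(e,c,sz)
    A=[atz(d,p,.070) for p in e]; print('w4',(A[0]+A[1])/2,np.linalg.norm(A[0]-A[1]),np.degrees(np.arctan2(*(A[0]-A[1])[:2][::-1])))
    w=pickle.load(open('w3.pkl','rb')); c3=ends(redbar(w,(220,120,340,175)))[1]
    print('tri w3 w4',tri([ray(d,c),ray(w,c3)]), tri([ray(d,c),ray(w,c3),ray(bot.get_image('top'),(170.86,196.78))]))
E
```

```text
[ 0.5366 -0.0553  0.2001] [-179.9098   -0.029    98.2336] [-12.75     8.3493 -14.699   67.0462  -0.0053  69.0164]
  lock_pin [([0.5388, -0.0547, 0.0686], 0.58)]
  pin_handle [([0.5394, -0.0525, 0.0648], 0.9), ([0.5477, -0.0191, 0.0436], 0.46)]
trace 270 292 154 236
[array([281., 154.], dtype=float32), array([281., 236.], dtype=float32)] (281.0, 195.0) (82.0, 10.0)
w4 [ 0.5366 -0.0541  0.07  ] 0.07524370915974408 98.06891271468179
tri w3 w4 [ 0.5366 -0.0549  0.0623] [ 0.5369 -0.055   0.0629]
```

View pics/w4.png

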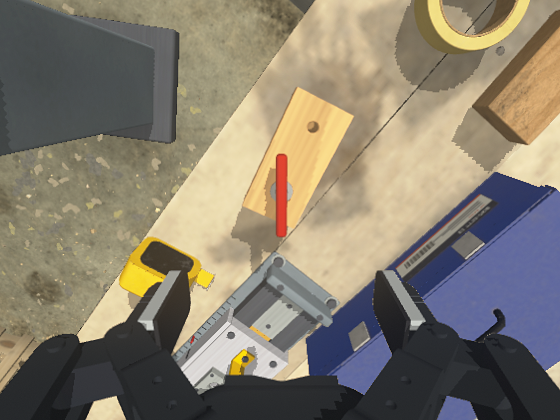

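w4: the red bar is upright in the picture, (281,154) to (281,236), so it is aligned with the tool's x. Bar middle is about (0.5366,-0.0546) at height about 0.063, which fits. Going down onto it.

Request:
{"op": "send_rows", "data": {"deltas": [[0,0,3,0,0,0],[0,0,6,0,0,0],[0,0,9,0,0,0],[0,0,11,0,0,0],[0,0,12.5,0,0,0],[0,0,13.5,0,0,0],[0,0,14.3,0,0,0],[0,0,14.8,0,0,0],[0,0,14.8,0,0,0],[0,0,14.8,0,0,0]], "gripper": 0.6}}

```text
t: 7.9
tool_pos: [0.5376, -0.0549, 0.0539]
tcp_rot: [179.9, 0.0, 97.9]
ft_force: [0.6, -0.4, -0.4]
grip_width: 0.0514
grip_force: 0.0
```

Request:
{"op": "send_rows", "data": {"deltas": [[0,0,0,0,0,0],[0,0,0,0,0,0],[0,0,0,0,0,0],[0,0,0,0,0,0],[0,0,0,0,0,0],[0,0,0,0,0,0],[0,0,0,0,0,0],[0,0,0,0,0,0],[0,0,0,0,0,0],[0,0,0,0,0,0]], "gripper": 0, "grip_force": 25}}

```text
t: 8.9
tool_pos: [0.5375, -0.0548, 0.0538]
tcp_rot: [180.0, 0.0, 97.9]
ft_force: [-0.3, -0.6, 5.1]
grip_width: 0.0096
grip_force: 24.7
```

Request:
{"op": "send_rows", "data": {"deltas": [[0,0,-0.5,0,0,0],[0,0,-1.5,0,0,0],[0,0,-3,0,0,0],[0,0,-4.5,0,0,0],[0,0,-6,0,0,0],[0,0,-7.5,0,0,0],[0,0,-9,0,0,0],[0,0,-10,0,0,0],[0,0,-10,0,0,0],[0,0,-10,0,0,0]]}}

```text
t: 9.9
tool_pos: [0.5368, -0.0547, 0.1531]
tcp_rot: [-180.0, -0.0, 97.9]
ft_force: [-0.2, -0.2, -1.6]
grip_width: 0.0098
grip_force: 24.7
```

```bash
python3 - <<'E'
from h import *
import pickle
np.set_printoptions(precision=4,suppress=True)
d=img('wrist'); pickle.dump(d,open('w5.pkl','wb')); s=bot.state()
t=bot.get_image('top')
print(s['tool_pos'],s['tcp_rot'],s['ft_force'],s['grip_width'])
# bush hole in w1,w2,top
w2=pickle.load(open('w2.pkl','rb'))
def hole(f,cx,cy,r):
    hsv=cv2.cvtColor(f,cv2.COLOR_RGB2HSV)[cy-r:cy+r,cx-r:cx+r]; m=(hsv[...,1]>70).astype(np.uint8)
    n,l,st,c=cv2.connectedComponentsWithStats(m); return [(c[i]+[cx-r,cy-r],st[i,4],st[i,2:4]) for i in range(1,n) if st[i,4]>8]
print(hole(w2['frame'],277,162,12))
a=cv2.cvtColor(w2['frame'],cv2.COLOR_RGB2BGR)[138:186,253:301]; a=cv2.resize(a,(390,390),interpolation=cv2.INTER_CUBIC)
b=cv2.cvtColor(d['frame'],cv2.COLOR_RGB2BGR)[240:400,180:380]; b=cv2.resize(b,(488,390),interpolation=cv2.INTER_CUBIC)
b=b[:, 40:440]
cv2.imwrite('pics/c5.png',np.hstack([a,b]))
E
```

```text
[ 0.5364 -0.0546  0.1526] [-179.9245   -0.0274   97.9064] [-0.0355 -0.1445 -0.6514] 0.009444268428306975
[(array([277.075, 160.875]), np.int32(120), array([14, 11], dtype=int32))]
```

View pics/c5.png

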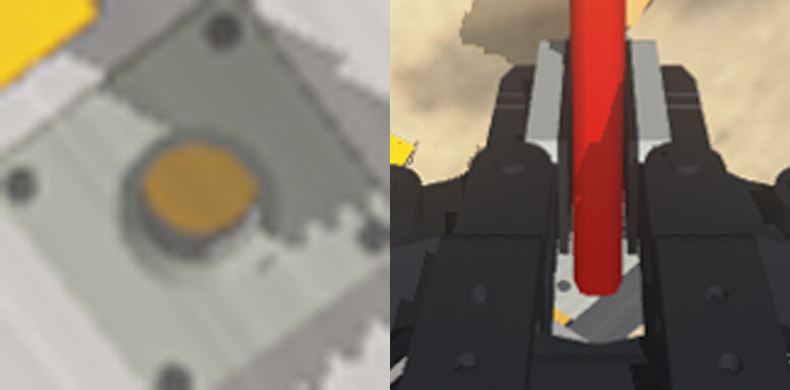

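Left crop: the block's screws centre at (197.5,209), i.e. w2 pixel (276.9,163.3), which is the bush mouth. Right crop: the bar is held centrally between the pads.

```bash
python3 - <<'E'
from h import *
import pickle
np.set_printoptions(precision=4,suppress=True)
w2=pickle.load(open('w2.pkl','rb')); d=pickle.load(open('w5.pkl','rb'))
print('bush w2',atz(w2,(276.9,163.3),.046))
w1=dict(w2); 
P=redbar(d,(240,150,320,400)); e,c,sz=ends(P); print(e,sz)
tc=np.array([.5367,-.0547]); x=np.array([np.cos(np.radians(98)),np.sin(np.radians(98))]);y=np.array([x[1],-x[0]])
for z in (.172,.165): 
    A=[atz(d,p,z) for p in e]; print(z,[((a[:2]-tc)@x,(a[:2]-tc)@y) for a in A])
t=bot.get_image('top')
r=bot.trace('pin_handle','top')
for q in r[:3]:
    ys,xs=np.nonzero(q['pixels']); print('top trace',q['conf'],xs.mean(),ys.mean(),xs.min(),xs.max(),ys.min(),ys.max())
E
```

```text
bush w2 [ 0.4921 -0.3131  0.046 ]
[array([281., 210.], dtype=float32), array([281., 360.], dtype=float32)] (150.0, 22.0)
0.172 [(np.float64(0.041454107140368304), np.float64(-0.000378958411976338)), (np.float64(-0.03481963622596034), np.float64(-0.0005817614081006115))]
0.165 [(np.float64(0.03900548808126017), np.float64(-0.0003861325400400864)), (np.float64(-0.04160631281965153), np.float64(-0.0006004699256744635))]
top trace 0.63 169.69426751592357 184.9235668789809 162 179 179 194
```

```bash
python3 - <<'E'
from h import *
import pickle
np.set_printoptions(precision=4,suppress=True)
d=pickle.load(open('w5.pkl','rb')); w4=pickle.load(open('w4.pkl','rb'))
print(d['frame'][196:216:1,281].tolist()); print(d['frame'][356:364,281].tolist())
print('w4',w4['frame'][146:160,281].tolist(),w4['frame'][232:240,281].tolist())
x=np.array([np.cos(np.radians(98)),np.sin(np.radians(98)),0]);
for nm,D,tc in (('w5',d,np.array([.5367,-.0547,.1713])),('w4',w4,np.array([.537,-.055,.072]))):
    for xx in (38,-38):
        print(nm,xx,proj(D,[tc+x*xx*1e-3,tc+x*xx*1e-3-[0,0,.014]]).tolist())
E
```

```text
[[242, 202, 128], [245, 205, 131], [221, 171, 109], [177, 137, 89], [174, 135, 87], [142, 109, 72], [127, 98, 64], [131, 101, 67], [129, 100, 66], [125, 96, 64], [125, 97, 65], [126, 98, 65], [125, 100, 66], [152, 81, 54], [174, 61, 42], [174, 61, 42], [177, 63, 43], [178, 61, 42], [179, 61, 41], [186, 62, 43]]
[[153, 27, 22], [153, 26, 21], [153, 27, 22], [152, 25, 20], [147, 38, 32], [161, 117, 110], [164, 170, 163], [108, 109, 108]]
w4 [[245, 208, 131], [243, 205, 131], [242, 203, 129], [241, 201, 129], [240, 199, 127], [240, 200, 128], [242, 203, 130], [220, 155, 98], [168, 56, 40], [197, 64, 45], [225, 67, 47], [229, 69, 49], [226, 69, 48], [225, 70, 49]] [[220, 61, 46], [220, 61, 46], [222, 61, 47], [213, 59, 45], [175, 60, 47], [140, 101, 80], [135, 123, 98], [134, 120, 96]]
w5 38 [[281.95263035375706, 217.43175583152046], [281.86880867839784, 206.44404814892064]]
w5 -38 [[282.2163496881884, 364.05244931781465], [282.1252723175764, 343.4187584962085]]
w4 38 [[281.3879722547381, 155.1318062588448], [281.3658743972517, 152.42540679531183]]
w4 -38 [[281.2558885074703, 238.2701823028872], [281.2412154029457, 232.20923835912745]]
```

Request:
{"op": "send_rows", "data": {"deltas": [[-2,-0.4,0,0,0,0],[-6,-1.1,0,0,0,-0.03],[-10,-1.8,0,0,0,-0.06],[-14,-2.5,0,0,0,-0.1],[-18,-3.3,0,0,0,-0.14],[-22,-4,0,0,0,-0.18],[-26,-4.7,0,0,0,-0.22],[-30,-5.4,0,0,0,-0.246],[-33,-6,0,0,0,-0.246],[-33,-6,0,0,0,-0.246]]}}

```text
t: 11.1
tool_pos: [0.5226, -0.3942, 0.1525]
tcp_rot: [-180.0, 0.1, 111.8]
ft_force: [0.3, 0.1, -1.1]
grip_width: 0.0094
grip_force: 24.6
```

```bash
python3 - <<'E'
from h import *
import pickle
np.set_printoptions(precision=4,suppress=True)
d=img('wrist'); d=img('wrist'); pickle.dump(d,open('w6.pkl','wb')); s=bot.state()
print(s['tool_pos'],s['tcp_rot'],s['ft_force'],s['grip_width'])
p=proj(d,[.4921,-.3131,.046])[0]; print(p)
x,y=np.round(p).astype(int)
a=cv2.cvtColor(d['frame'],cv2.COLOR_RGB2BGR)[max(y-60,0):y+60,x-60:x+60]; print(a.shape,x,y)
a=cv2.resize(a,None,fx=4.5,fy=4.5,interpolation=cv2.INTER_CUBIC)
cv2.imwrite('pics/c6.png',a)
E
```

```text
[ 0.5224 -0.3901  0.1523] [-179.974    -0.1145  111.9205] [ 0.3969 -0.0878 -0.1106] 0.009854858654598923
[282.6039  97.8568]
(120, 120, 3) 283 98
```

View pics/c6.png

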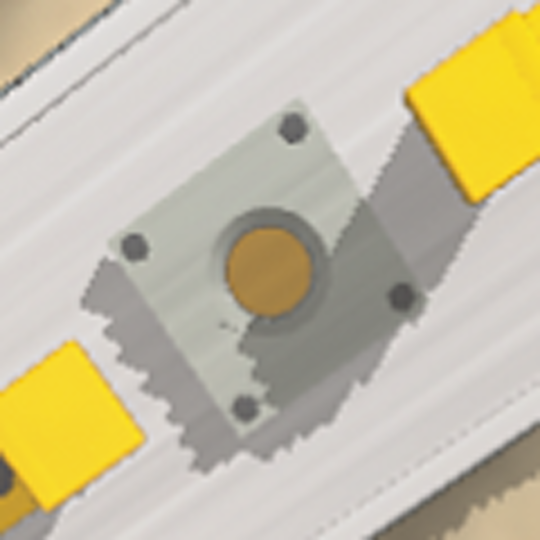

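The screws centre at crop (268.5,269.5), i.e. pixel (282.3,97.5), against (282.6,97.9) predicted. The two views at different yaws agree to about 0.3 mm on the bush at (0.4921,-0.3131). Going over it with the nose about 6 mm above the mouth.

Request:
{"op": "send_rows", "data": {"deltas": [[2,0,0,0,0,0],[4.5,0,0,0,0,0],[7,0,0,0,0,0],[8.2,0.06,0,0,0,0],[8.2,0.06,1.5,0,0,0],[8.2,0.06,3,0,0,0],[8.2,0.06,4.4,0,0,0],[8.2,0.06,5.4,0,0,0],[8.2,0.06,5.4,0,0,0],[8.2,0.06,5.4,0,0,0]]}}

```text
t: 12.2
tool_pos: [0.4929, -0.3136, 0.0991]
tcp_rot: [-180.0, -0.0, 112.0]
ft_force: [1.0, -0.2, -1.1]
grip_width: 0.0093
grip_force: 24.6
```

```bash
python3 - <<'E'
from h import *
import pickle
np.set_printoptions(precision=4,suppress=True)
d=img('scene'); d=img('scene'); s=bot.state()
print(s['tool_pos'],s['tcp_rot'],s['ft_force'],s['grip_width'])
p=proj(d,[[.4921,-.3131,.046],[.4921,-.3131,.053]]); print(p)
x,y=np.round(p[0]).astype(int)
a=cv2.cvtColor(d['frame'],cv2.COLOR_RGB2BGR)[max(y-60,0):y+40,x-60:x+60]; print(a.shape,x,y)
a=cv2.resize(a,None,fx=5,fy=5,interpolation=cv2.INTER_CUBIC)
cv2.imwrite('pics/c7.png',a)
E
```

```text
[ 0.4934 -0.3141  0.1   ] [179.9625   0.0681 111.9972] [ 0.5879  0.5372 -1.478 ] 0.009482961479084121
[[289.2095 211.5038]
 [289.3397 209.0148]]
(100, 120, 3) 289 212
```

View pics/c7.png

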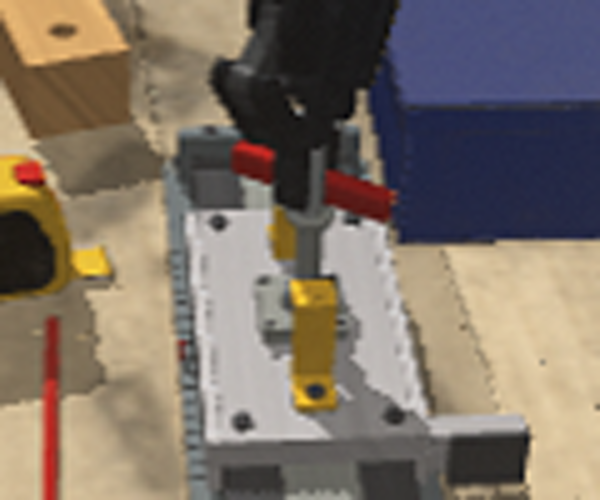

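Scene crop: the pin hangs upright, its shank at x≈309, about 1 mm off the bush centre (about 305), matching the TCP offset. I'll correct that and lower slowly.

Request:
{"op": "send_rows", "data": {"deltas": [[0.04,-0.04,0.2,0,0,0],[0.07,-0.08,0.4,0,0,0],[0.07,-0.08,0.55,0,0,0],[0.07,-0.08,0.65,0,0,0],[0.07,-0.08,0.75,0,0,0],[0.07,-0.08,0.8,0,0,0],[0.07,-0.08,0.85,0,0,0],[0.07,-0.08,0.9,0,0,0],[0.07,-0.08,0.95,0,0,0],[0.07,-0.08,1.0,0,0,0]], "grip_force": 20}}

```text
t: 13.3
tool_pos: [0.4919, -0.3133, 0.0893]
tcp_rot: [180.0, 0.0, 112.0]
ft_force: [-0.8, -0.8, -1.0]
grip_width: 0.0096
grip_force: 24.6
```

Request:
{"op": "send_rows", "data": {"deltas": [[0,0,0.1,0,0,0],[0,0,0.2,0,0,0],[0,0,0.3,0,0,0],[0,0,0.4,0,0,0],[0,0,0.5,0,0,0],[0,0,0.6,0,0,0],[0,0,0.7,0,0,0],[0,0,0.7,0,0,0],[0,0,0.7,0,0,0],[0,0,0.7,0,0,0]], "gripper": 0, "grip_force": 20}}

```text
t: 14.3
tool_pos: [0.4919, -0.3133, 0.0823]
tcp_rot: [180.0, 0.0, 112.0]
ft_force: [-0.6, -1.0, 0.4]
grip_width: 0.0096
grip_force: 24.6
```

Request:
{"op": "send_rows", "data": {"deltas": [[0,0,0.1,0,0,0],[0,0,0.2,0,0,0],[0,0,0.3,0,0,0],[0,0,0.4,0,0,0],[0,0,0.5,0,0,0],[0,0,0.6,0,0,0],[0,0,0.7,0,0,0],[0,0,0.8,0,0,0],[0,0,0.9,0,0,0],[0,0,1.0,0,0,0]]}}

```text
t: 15.3
tool_pos: [0.4918, -0.3133, 0.0722]
tcp_rot: [180.0, 0.0, 112.0]
ft_force: [0.3, -0.5, -0.4]
grip_width: 0.0094
grip_force: 24.6
```

The pin is in the bush, free of force, with the nose about 19 mm below the mouth. Next, drag the slide 12 mm toward the mark unpressed.

Request:
{"op": "send_rows", "data": {"deltas": [[0.1,0.15,0,0,0,0],[0.2,0.3,0,0,0,0],[0.3,0.45,0,0,0,0],[0.4,0.6,0,0,0,0],[0.5,0.75,0,0,0,0],[0.6,0.85,0,0,0,0],[0.68,0.98,0,0,0,0],[0.68,0.98,0.1,0,0,0],[0.68,0.98,0.2,0,0,0],[0.68,0.98,0.3,0,0,0]]}}

```text
t: 16.3
tool_pos: [0.4986, -0.3032, 0.0694]
tcp_rot: [180.0, 0.0, 112.0]
ft_force: [-1.3, -0.3, -0.5]
grip_width: 0.0097
grip_force: 25.5
```

Request:
{"op": "send_rows", "data": {"deltas": [[0,0,0.02,0,0,0],[0,0,0.04,0,0,0],[0,0,0.06,0,0,0],[0,0,0.08,0,0,0],[0,0,0.1,0,0,0],[0,0,0.12,0,0,0],[0,0,0.13,0,0,0],[0,0,0.14,0,0,0],[0,0,0.15,0,0,0],[0,0,0.15,0,0,0]]}}

```text
t: 17.3
tool_pos: [0.4985, -0.3033, 0.0678]
tcp_rot: [180.0, 0.0, 112.0]
ft_force: [-0.0, 0.3, -1.2]
grip_width: 0.0095
grip_force: 24.9
```

Request:
{"op": "send_rows", "data": {"deltas": [[0,0,0.01,0,0,0],[0,0,0.02,0,0,0],[0,0,0.03,0,0,0],[0,0,0.04,0,0,0],[0,0,0.05,0,0,0],[0,0,0.06,0,0,0],[0,0,0.07,0,0,0],[0,0,0.08,0,0,0],[0,0,0.09,0,0,0],[0,0,0.09,0,0,0]]}}

```text
t: 18.3
tool_pos: [0.4986, -0.3036, 0.0673]
tcp_rot: [180.0, 0.0, 112.0]
ft_force: [-0.3, 0.0, 4.2]
grip_width: 0.0093
grip_force: 25.3
```

Contact at 4–5 N. Now I feel along in 3 mm steps, pressed lightly.

Request:
{"op": "send_rows", "data": {"deltas": [[0.03,0.04,0,0,0,0],[0.06,0.08,0,0,0,0],[0.09,0.12,0,0,0,0],[0.12,0.16,0,0,0,0],[0.14,0.2,0,0,0,0],[0.17,0.25,0,0,0,0],[0.17,0.25,0,0,0,0],[0.17,0.25,0,0,0,0],[0.17,0.25,0,0,0,0],[0.17,0.25,0,0,0,0]]}}

```text
t: 19.3
tool_pos: [0.4998, -0.3015, 0.0672]
tcp_rot: [-179.9, 0.1, 112.0]
ft_force: [-3.6, -3.1, 6.2]
grip_width: 0.0092
grip_force: 27.7
```

Request:
{"op": "send_rows", "data": {"deltas": [[0.03,0.04,0,0,0,0],[0.06,0.08,0,0,0,0],[0.09,0.12,0,0,0,0],[0.12,0.16,0,0,0,0],[0.14,0.2,0,0,0,0],[0.17,0.25,0,0,0,0],[0.17,0.25,0,0,0,0],[0.17,0.25,0,0,0,0],[0.17,0.25,0,0,0,0],[0.17,0.25,0,0,0,0]]}}

```text
t: 20.3
tool_pos: [0.5016, -0.2988, 0.0671]
tcp_rot: [-179.9, 0.1, 112.0]
ft_force: [-2.6, -2.4, 5.0]
grip_width: 0.0097
grip_force: 27.9
```

Request:
{"op": "send_rows", "data": {"deltas": [[0.03,0.04,0,0,0,0],[0.06,0.08,0,0,0,0],[0.09,0.12,0,0,0,0],[0.12,0.16,0,0,0,0],[0.14,0.2,0,0,0,0],[0.17,0.25,0,0,0,0],[0.17,0.25,0,0,0,0],[0.17,0.25,0,0,0,0],[0.17,0.25,0,0,0,0],[0.17,0.25,0,0,0,0]]}}

```text
t: 21.3
tool_pos: [0.5032, -0.2959, 0.067]
tcp_rot: [-180.0, 0.0, 112.0]
ft_force: [-4.6, -2.6, 3.8]
grip_width: 0.0095
grip_force: 27.8
```

Request:
{"op": "send_rows", "data": {"deltas": [[0.03,0.04,0.02,0,0,0],[0.06,0.08,0.02,0,0,0],[0.09,0.12,0.02,0,0,0],[0.12,0.16,0.02,0,0,0],[0.14,0.2,0.02,0,0,0],[0.17,0.25,0.02,0,0,0],[0.17,0.25,0.02,0,0,0],[0.17,0.25,0.02,0,0,0],[0.17,0.25,0.02,0,0,0],[0.17,0.25,0.02,0,0,0]]}}

```text
t: 22.3
tool_pos: [0.5051, -0.2926, 0.0663]
tcp_rot: [180.0, -0.1, 112.0]
ft_force: [-0.5, 0.3, -0.7]
grip_width: 0.0095
grip_force: 24.7
```

The force vanished: the pin has found the hole, about 24 mm along from the start. Testing by lowering 2 mm.

Request:
{"op": "send_rows", "data": {"deltas": [[0,0,0.02,0,0,0],[0.01,0.01,0.04,0,0,0],[0.02,0.02,0.06,0,0,0],[0.03,0.04,0.08,0,0,0],[0.03,0.04,0.1,0,0,0],[0.03,0.04,0.12,0,0,0],[0.03,0.04,0.14,0,0,0],[0.03,0.04,0.16,0,0,0],[0.03,0.04,0.18,0,0,0],[0.03,0.04,0.2,0,0,0]]}}

```text
t: 23.3
tool_pos: [0.5053, -0.2929, 0.0647]
tcp_rot: [-180.0, 0.0, 112.0]
ft_force: [-1.4, -0.5, -0.4]
grip_width: 0.0095
grip_force: 24.9
```

Request:
{"op": "send_rows", "data": {"deltas": [[0,0,0.05,0,0,0],[0,0,0.1,0,0,0],[0,0,0.15,0,0,0],[0,0,0.2,0,0,0],[0,0,0.25,0,0,0],[0,0,0.3,0,0,0],[0,0,0.35,0,0,0],[0,0,0.4,0,0,0],[0,0,0.4,0,0,0],[0,0,0.4,0,0,0]]}}

```text
t: 24.3
tool_pos: [0.5053, -0.2928, 0.0606]
tcp_rot: [-180.0, -0.0, 112.0]
ft_force: [-1.7, -0.5, -0.9]
grip_width: 0.0097
grip_force: 25.1
```

Request:
{"op": "send_rows", "data": {"deltas": [[0,0,0.08,0,0,0],[0,0,0.16,0,0,0],[0,0,0.24,0,0,0],[0,0,0.32,0,0,0],[0,0,0.4,0,0,0],[0,0,0.46,0,0,0],[0,0,0.52,0,0,0],[0,0,0.56,0,0,0],[0,0,0.6,0,0,0],[0,0,0.6,0,0,0]]}}

```text
t: 25.3
tool_pos: [0.5053, -0.2929, 0.0546]
tcp_rot: [-180.0, 0.0, 112.0]
ft_force: [-1.9, -1.3, -0.4]
grip_width: 0.0096
grip_force: 25.2
```

Request:
{"op": "send_rows", "data": {"deltas": [[0,0,0.02,0,0,0],[0,0,0.04,0,0,0],[0,0,0.06,0,0,0],[0,0,0.08,0,0,0],[0,0,0.1,0,0,0],[0,0,0.12,0,0,0],[0,0,0.13,0,0,0],[0,0,0.14,0,0,0],[0,0,0.15,0,0,0],[0,0,0.15,0,0,0]]}}

```text
t: 26.3
tool_pos: [0.5055, -0.2931, 0.0538]
tcp_rot: [180.0, 0.0, 112.0]
ft_force: [-3.7, -1.3, 5.2]
grip_width: 0.0095
grip_force: 25.8
```

The shoulder is on the bush (5 N at the home height). Turning the handle -55° to line up with the slide.

Request:
{"op": "send_rows", "data": {"deltas": [[0,0,0,0,0,0.1],[0,0,0,0,0,0.22],[0,0,0,0,0,0.34],[0,0,0,0,0,0.46],[0,0,0,0,0,0.58],[0,0,0,0,0,0.7],[0,0,0,0,0,0.82],[0,0,0,0,0,0.92],[0,0,0,0,0,0.965],[0,0,0,0,0,0.965]]}}

```text
t: 27.3
tool_pos: [0.5066, -0.2929, 0.0538]
tcp_rot: [179.9, -0.1, 56.7]
ft_force: [-0.6, -0.5, 4.9]
grip_width: 0.0094
grip_force: 25.3
```

Request:
{"op": "send_rows", "data": {"deltas": [[0,0,0,0,0,0],[0,0,0,0,0,0],[0,0,0,0,0,0],[0,0,0,0,0,0],[0,0,0,0,0,0],[0,0,0,0,0,0],[0,0,0,0,0,0],[0,0,0,0,0,0],[0,0,0,0,0,0],[0,0,0,0,0,0]], "gripper": 0.4}}

```text
t: 28.3
tool_pos: [0.5054, -0.2928, 0.0532]
tcp_rot: [180.0, 0.0, 56.7]
ft_force: [-0.1, 0.6, -0.7]
grip_width: 0.0337
grip_force: 0.0
```

Request:
{"op": "send_rows", "data": {"deltas": [[0,0,-0.5,0,0,0],[0,0,-1.5,0,0,0],[0,0,-3,0,0,0],[0,0,-5,0,0,0],[0,0,-7,0,0,0],[0,0,-9,0,0,0],[0,0,-11,0,0,0],[0,0,-13,0,0,0],[-3,0,-15,0,0,0],[-3,0,-15,0,0,0]]}}

```text
t: 29.3
tool_pos: [0.49, -0.3213, 0.2079]
tcp_rot: [179.5, 0.1, 56.6]
ft_force: [0.6, -0.4, 0.3]
grip_width: 0.0338
grip_force: 0.0
```

```bash
python3 - <<'E'
from h import *
d=img('wrist','w9.png'); d=img('wrist','w9.png'); print(bot.state()['t'],bot.state()['tool_pos'])
E
```

```text
29.4 [ 0.48921298 -0.31848668  0.20453215]
```

View pics/w9.png

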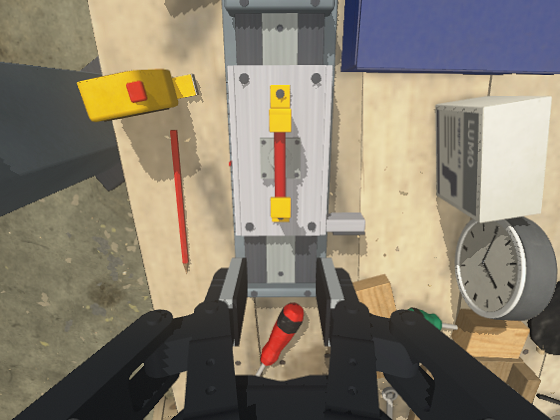

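The bar lies at (280,163) with both ends under the yellow keepers at (280,115) and (280,208), aligned with the slide. The tape, pencil and offcut are where they were, and the gripper is clear.

```bash
python3 -c "
from rig import bot
print(bot.hand_in())"
```

```text
the job is handed in; nothing more can be done
None
```

The pin is fully home in the hidden hole with its T bar under both keepers and released, and I handed the job in at about 29 s; the hand-in call gave no verdict.

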